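# Unlock, swing out and lock the tile cutter's support leg, then hang up its key

### The arm

A 6-joint arm with a two-finger parallel gripper is mounted at the origin on the work surface; the furniture and walls round the work are solid. World frame = base frame: x ahead of the robot, y to its left, z up, the work surface at z = 0. Lengths are in m, angles in degrees, forces in N, time in s.
With the tool pointing down it reaches from about 0.4 to 0.825 m from the base axis. Payload 7 kg.
Tool frame: the origin (TCP) lies at the very end of the fingers, on their centre line; the grasp point (between the pads) lies 19 mm behind it; z points along the fingers, y is the line along which they close (so a half turn about z gives the same grasp; the last joint's range is limited). The gripper opens to 85 mm and grips with 20 to 120 N. Pads are 22 mm wide; open, the fingers measure 114 mm over their backs; the gripper's body (76 mm by 85 mm) begins 54 mm behind the grasp point. The pads swing forward as they close: fully open they stand 13 mm farther back than shut.
Start: joints at [80.965, 20.546, 0.682, 0, -70.136, -16.507], TCP at [0.291, 0.609, 0.231] pointing down, gripper open.
Joint ranges: [-176.03, 176.03], [-82.01, 121.73], [-58.28, 71.71], [-173.87, 95.51], [-174.79, -0.11], [-173.66, 173.66]. Speed limits (degrees/s): [136.94, 136.94, 172.46, 180, 180, 180].

### API

Orientations are given as a 3x3 rotation matrix whose columns are the frame's x, y, z axes.
In Python, from station import * gives the robot as it stands.
- The arm moves only by the shell command python3 -m inch 'ROWS' [OPENING]. ROWS is text: rows parted by semicolons, each of 4 numbers parted by spaces: the shift along the tool's x, y, z in cm, then the turn about the tool's z in degrees. In form: dx dy dz roll; .... A call has 1 to 20 rows; each row is the pose to reach, as a shift and turn from the pose commanded when the call began, along the tool's axes at that moment; what a row does not reach only later rows make up. A row lasts 1/10 s, in which the tool goes at most 50 mm and 8.59 degrees, less where a joint would pass 70% of its speed; a pose out of reach is approached as far as the arm can. A call with a gripper value outside its range is refused whole. OPENING is the opening, from 0 (shut) to 1 (fully open), set as the call begins (- or left out, the last holds). The fingers move at their own pace and stop on an object; the grip force is fixed at half the most. Time passes only in rows, so rows that repeat a pose let the fingers close. It gives the time, the measured TCP pose, the force, the opening and the grip force at its end, in the units of the state.
- observe(): the state, without advancing time (a new reading comes with each control period).
- snapshot(name): name is "side" or "top" or "wrist"; returns a dict with "img" (384x512x3 uint8, blue, green, red), "range_z" (384x512 float32, m along the optical axis (not along the pixel's ray), 0 where there is no reading), "K" (3x3 intrinsics, pixels), "camera_from_world" (4x4, takes a point from world to camera coordinates). Camera axes: x right, y down, z forward; pixel columns grow to the right and rows downward; lengths in m; the calibration is good to about 2 mm. A picture is of the moment at which its call begins.
- job_done(): hands the job in; it is judged then, once.
The state is a dict: "clock": time; "qpos": joint angles; "dq": joint speeds; "joint_torque": joint torques, N m; "ee_pos": TCP position; "ee_rot": TCP orientation; "wrist_force": force on the tool from outside, world axes, zero at the start; "ft_torque": the same for the moment, N m; "width": finger opening in m; "grip_force": force on a finger pad.
Only numpy, scipy, OpenCV 4.12 (cv2) and the standard library are available. Lean on these libraries where they do the work, as an engineer would, in place of code of your own. Each camera call takes 0.05 s, during which the arm holds its last target. There are 200 camera calls.

### The job

The key is in the lock of the tile cutter. Turn it the quarter turn to its end to release the folding support leg, push the leg all the way out to its stop, then turn the key fully back to lock the leg and draw the key out. Hang the key on the two-pronged key hanger with its crossbar across both prongs and let go; leave the other things on the bench where they are.

Things in the scene. Friction and masses are not known exactly. Their poses are not given: they have to be found in the camera images.
- cutter: fixed small tile cutter. Origin at bench level; lock axis at (40, 0), leg pivot at (40, -75) mm in its x, y. Aluminium bed with two rails at x -30 to 170, y 36 to 116, up to 56 mm high. Grey lock case with steel face, 58 mm square, 64 mm high, round the lock axis. Turned by up to 0.2 rad.
- lock_face (a point): on the lock's vertical axis, on top of the lock case (64 mm high). Its x and y axes are the cutter's. The keyhole in the face is a round hole with one slot towards -x.
- lock_plug (a joint): angle of the lock, the key turns it: 0 at the start, leg locked, the only angle (within about 0.08) at which the key comes out; 1.57 = a quarter turn counterclockwise seen from above, stop, bolt withdrawn. Stays where left; friction 0.05 N m. It cannot go back to 0 while the leg is between its two ends.
- key: loose 140 g T-shaped key. Origin at the shank's lower tip, z up along the 14 mm thick shank; a flag-shaped bit, 6 mm thick, sticks out 24 mm to -x at z 22 to 36 mm. In the lock the tip is 46 mm below the lock face, so it must be raised over 50 mm. It has about 1 mm and 0.05 rad of play there.
- key_bar (a point): centre of the key's black crossbar, 87 mm above the key's tip. Bar: 110 mm long in the key's y, 14 mm thick (x), 24 mm high; its underside lies 29 mm above the lock face. With the lock at 0 the bar lies along the cutter's y, at 1.57 along its x. It can be pushed round by either end.
- leg (a joint): swing of the leg about its vertical pivot: 0 = folded, pointing to the cutter's -x; 1.57 = fully out, pointing to the cutter's -y, at its stop (counterclockwise from above). Friction 0.2 N m, stays where left. The bolt holds it (0.08 rad of play) near either end when the lock is at 0.
- leg_pivot (a point): on the leg's vertical pivot axis, 34 mm above the bench; axes as the cutter's. The leg is a flat bar 24 mm wide, 128 mm long from here, its top 36 mm above the bench.
- leg_plate (a point): middle of the top edge of the upright plate on the leg, 95 mm from the pivot, 86 mm above the bench. Plate 40 mm long along the leg (the leg's x, from pivot to tip is -x), 14 mm thick (y), rising 50 mm above the leg. Its side towards the cutter's bed (+y when folded) is free to push on.
- hanger: fixed grey steel key hanger on the bench, origin under it at bench level: a back plate at +x 30 to 37 mm carries two level prongs along x, 66 mm long, 10 mm wide, 44 mm apart inside, tops 100 mm high. Open at -x, at top and bottom. Nubs 5 mm high on the prongs' -x ends (x -36 to -30 mm).
- hanger_seat (a point): middle of the gap between the prongs, at the height of their tops (100 mm). Axes as the hanger's: x along the prongs to the back plate. The hung key has its shank here in the gap, tip down, its crossbar across both prongs (along y, either way round), bar underside on the prongs.
- whetstone: loose grey whetstone, 45x140x22 mm, origin centre of its underside; leave alone
- pincers: loose tile pincers, 186x57x13 mm, origin centre of their underside; leave alone
- star_white: loose eight-pointed white tile, 69 mm across, 12 mm thick, origin centre of its underside; leave alone
Mind the look-alikes: they are no part of the job. There is more than one size of the key; the job needs the larger.

How it is judged:
By the outcome, as a careful person would: the job done as asked, in the order asked, and still so for the second after the job is handed in, with the robot touching nothing.
It also fails if it takes over 72 s, if anything falls off the work surface, if the arm or the gripper's body presses on something with over 40 N, if the wrist force passes 120 N, or if a joint passes its speed limit or range.

## Working session

There is one attempt and no reset: what is moved stays moved. The work goes in short steps, Python scripts to look and compute and a shell command to move; the robot and the scene stay as the last step left them, time stands still between calls to the robot, and variables do not carry over. Pictures are saved under pics/ and viewed, at most 10 in all, crops included, and the job is handed in when it is done.

```bash
mkdir -p pics; ls; cat > h.py <<'E'
from station import *
import numpy as np, cv2
def pts(s):
    K=s["K"];T=np.linalg.inv(s["camera_from_world"]);z=s["range_z"]
    v,u=np.mgrid[:384,:512]
    c=np.stack([(u-K[0,2])/K[0,0]*z,(v-K[1,2])/K[1,1]*z,z],-1)
    p=c@T[:3,:3].T+T[:3,3]; p[z==0]=np.nan
    return p
def ray(s,u,v,h):
    K=s["K"];T=np.linalg.inv(s["camera_from_world"])
    d=T[:3,:3]@np.array([(u-K[0,2])/K[0,0],(v-K[1,2])/K[1,1],1]);o=T[:3,3]
    return o+d*(h-o[2])/d[2]
E
python3 - <<'E'
from h import *
o=observe();print({k:np.round(v,3).tolist() for k,v in o.items()})
a=snapshot("top");b=snapshot("side")
for n,s in(("top",a),("side",b)):
    cv2.imwrite(f"pics/{n}0.png",cv2.resize(s["img"],(800,600)));np.savez(f"{n}0.npz",**s)
    print(n,np.linalg.inv(s["camera_from_world"]).round(3).tolist(),s["K"].round(1).tolist())
E
```

```text
pics
{'clock': 0.0, 'qpos': [80.964, 20.589, 0.634, -0.019, -70.136, -16.507], 'dq': [-0.078, -0.036, 0.051, -0.106, -0.007, -0.012], 'joint_torque': [0.002, -58.331, 29.342, 6.936, -0.006, 0.0], 'ee_pos': [0.291, 0.609, 0.23], 'ee_rot': [[0.902, -0.431, -0.001], [-0.431, -0.902, -0.002], [0.0, 0.002, -1.0]], 'wrist_force': [-0.173, -0.113, -0.493], 'ft_torque': [-0.005, 0.015, -0.021], 'grip_force': 0.0, 'width': 0.085}
top [[-0.025, -0.995, 0.1, 0.418], [-1.0, 0.024, -0.016, -0.158], [0.014, -0.101, -0.995, 0.927], [0.0, 0.0, 0.0, 1.0]] [[379.0, 0.0, 253.5], [0.0, 379.0, 200.7], [0.0, 0.0, 1.0]]
side [[-0.889, -0.3, 0.346, 0.179], [-0.457, 0.542, -0.705, 0.513], [0.024, -0.785, -0.619, 0.682], [0.0, 0.0, 0.0, 1.0]] [[424.9, 0.0, 257.3], [0.0, 424.9, 195.0], [0.0, 0.0, 1.0]]
```

View pics/top0.png

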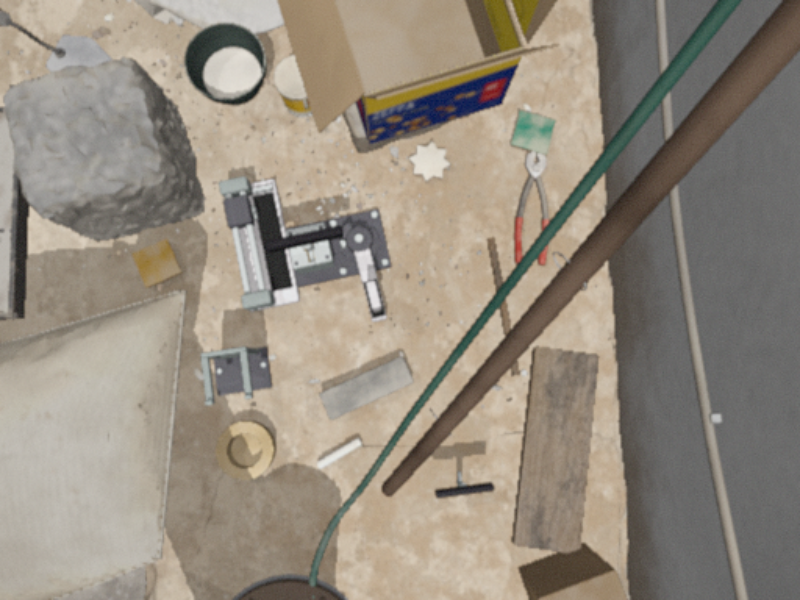

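View pics/side0.png

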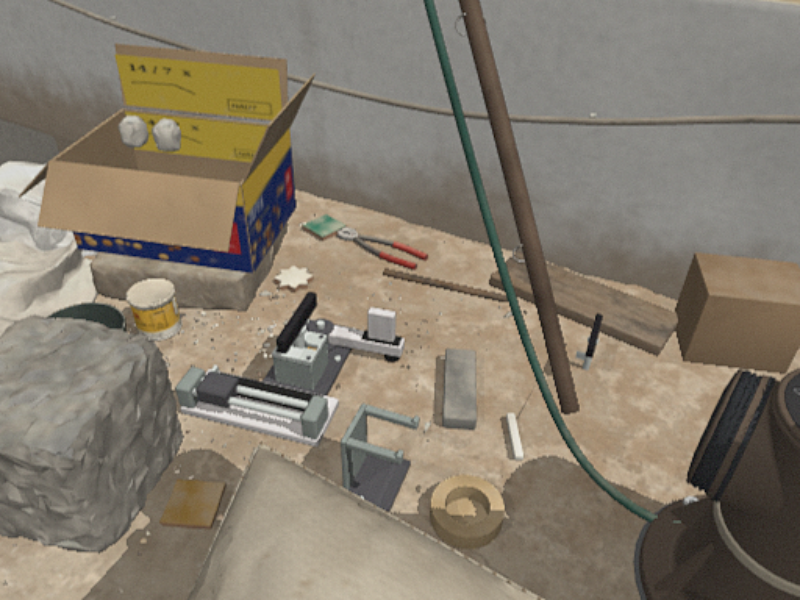

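Top view (800-px scale): the crossbar of the key in the lock is at (305,240), and the leg runs from its pivot (358,237) to (378,315). The hanger is at (228,370), open toward the image bottom.

Things that could be taken for the key: the T-key in the lock at (305,240), and the loose, smaller T-key at (465,490). I choose the one in the lock.

```bash
cat > m.py <<'E'
from h import *
for n in("top","side"):
    s=dict(np.load(f"{n}0.npz"));p=pts(s);g=cv2.cvtColor(s["img"],cv2.COLOR_BGR2HSV)
    print(n,"lock/pivot region")
    x,y,z=p[...,0],p[...,1],p[...,2]
    def show(m,t):
        m=m.astype(np.uint8);k,l,st,_=cv2.connectedComponentsWithStats(m)
        for i in range(1,k):
            if st[i,4]<15: continue
            q=p[l==i];r=cv2.minAreaRect((q[:,:2]*1000).astype(np.float32))
            print(" ",t,st[i,4],"mm c",np.round(r[0],1),"sz",np.round(r[1],1),"ang",round(r[2],1),"z med/max",np.round([np.median(q[:,2]),q[:,2].max()],4), "px",(st[i,:2]+st[i,2:4]/2)*1.5625)
    roi=(x>.2)&(x<.7)&(y>-.35)&(y<.25)
    show(roi&(z>.108)&(z<.13)&(g[...,2]<70),"bar")
    show(roi&(z>.092)&(z<.107)&(g[...,2]>70),"prong")
    show(roi&(z>.079)&(z<.092),"plate")
    show(roi&(z>.058)&(z<.07),"case")
    show(roi&(z>.028)&(z<.040),"leg")
    show((z>.07)&(z<.6)&(x>.1)&(x<.8)&(y<.3)&(y>-.6),"obst")
a=cv2.imread("pics/top0.png");s=dict(np.load("top0.npz"))["img"]
c=cv2.resize(s[105:275,120:265],None,fx=3.5,fy=3.5,interpolation=2);cv2.imwrite("pics/crop.png",c)
E
python3 m.py
```

```text
top lock/pivot region
  bar 312 mm c [610.2 -44.2] sz [ 14.4 109.1] ang 10.8 z med/max [0.1163 0.1204] px [303.125   238.28125]
  prong 111 mm c [666.3 168.1] sz [ 21.2 110.4] ang 25.9 z med/max [0.0981 0.1069] px [152.34375 198.4375 ]
  prong 15 mm c [648.3 242. ] sz [ 2.1 16.5] ang 14.8 z med/max [0.0992 0.1048] px [102.34375 218.75   ]
  prong 31 mm c [602.4 -46.1] sz [ 4.4 46.8] ang 11.2 z med/max [0.0971 0.1059] px [306.25    244.53125]
  prong 1850 mm c [358.9 196.3] sz [316.3  99.5] ang 1.6 z med/max [0.0999 0.107 ] px [130.46875 427.34375]
  prong 420 mm c [421.8  66.7] sz [72.7 64.5] ang 6.9 z med/max [0.0993 0.1068] px [226.5625  375.78125]
  prong 35 mm c [ 317.8 -156.9] sz [11.2 16.7] ang 58.1 z med/max [0.1003 0.1068] px [390.625 446.875]
  prong 41 mm c [ 289.8 -176.9] sz [26.5 15.8] ang 25.2 z med/max [0.0991 0.1069] px [406.25   467.1875]
  plate 178 mm c [662.2 181.8] sz [ 23.2 137.4] ang 22.9 z med/max [0.0849 0.0918] px [146.09375 204.6875 ]
  plate 110 mm c [ 532.4 -139.3] sz [39.4 13.6] ang 12.7 z med/max [0.0857 0.0901] px [373.4375  294.53125]
  plate 1410 mm c
[... 7717 characters left out ...]
5 108.3] ang 11.1 z med/max [0.1118 0.1177] px [296.875  323.4375]
  obst 145 mm c [ 530.8 -138. ] sz [40.7 17.5] ang 14.3 z med/max [0.0816 0.087 ] px [382.03125 316.40625]
  obst 114 mm c [ 249.5 -260.6] sz [10.1 83.5] ang 6.0 z med/max [0.0722 0.0745] px [595.3125 332.8125]
  obst 9473 mm c [718.9 227.6] sz [153.7 185. ] ang 16.5 z med/max [0.1801 0.1909] px [ 88.28125 421.09375]
  obst 480 mm c [104.5   9.8] sz [ 8.7 75.6] ang 0.2 z med/max [0.2222 0.2561] px [707.8125 435.9375]
  obst 748 mm c [420.5  67.3] sz [73.4 65.9] ang 7.4 z med/max [0.0973 0.1057] px [380.46875 435.15625]
  obst 11006 mm c [376.  225.5] sz [164.4 352.2] ang 85.8 z med/max [0.1246 0.1504] px [370.3125  521.09375]
```

View pics/crop.png

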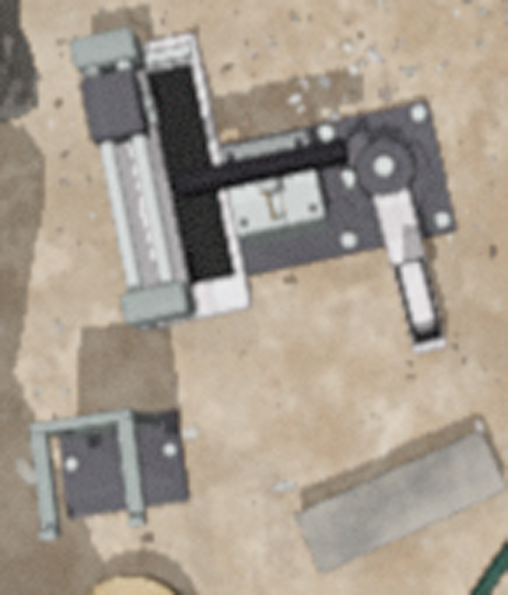

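The crop shows the key in the lock with its bar along image left-right: bar (175..345, 170), keyhole face at (275,200), leg plate (415,290), hanger prongs (45,480) and (130,470), open at the bottom. The bar is 109 mm long against 82 mm for the loose key, so this is the larger one. The two views agree to within 2 mm.

I'll check the obstacles and work out the first move.

```bash
cat >> h.py <<'E'
def hd(a): return np.array([np.cos(np.radians(a)),np.sin(np.radians(a))])
CY=11.;LOCK=np.array([.609,-.0437]);cx,cy=hd(CY),hd(CY+90);PIV=LOCK-.075*cy
HANG=np.array([.4207,.067]);HY=7.
def go(x,y,z,head=None,o=None):
    "shift (cm) in current measured tool axes, and roll, to reach world TCP x,y,z with tool-x heading"
    o=o or observe();R=np.array(o["ee_rot"]);d=R.T@(np.array([x,y,z])-o["ee_pos"])*100
    h=np.degrees(np.arctan2(R[1,0],R[0,0]));r=0 if head is None else -((head-h+180)%360-180)
    return np.round(np.r_[d,r],2)
E
python3 - <<'E'
from h import *
o=observe();print("to key above",go(*LOCK,.16,-79))
s=dict(np.load("side0.npz"));p=pts(s);x,y,z=p[...,0],p[...,1],p[...,2]
g=cv2.cvtColor(s["img"],cv2.COLOR_BGR2HSV)
# pole/hose : everything of y>-.5 x<.7 in height slices, away from box
for n in("top","side"):
    p=pts(dict(np.load(f"{n}0.npz")));x,y,z=p[...,0],p[...,1],p[...,2]
    for h in(.15,.2,.25,.3,.35,.4,.45,.5):
        m=(abs(z-h)<.01)&(x<.68)&(x>.15)&(y<-.1)&(y>-.45)
        q=p[m]
        if len(q): print(n,h,len(q),"max-y pt",q[q[:,1].argmax()][:2].round(3),"min angle",np.degrees(np.arctan2(q[:,1],q[:,0])).max().round(1),"mean",q[:,:2].mean(0).round(3))
    m=(z>.1)&(x>.64)&(y<.0)&(y>-.36);print("box min x",np.nanpercentile(x[m],[0,1,5]).round(3), "z there",z[m&(x<.72)].max() if (m&(x<.72)).any() else None)
E
```

```text
to key above [56.83 45.13  7.12 53.46]
top 0.15 120 max-y pt [ 0.352 -0.175] min angle -26.1 mean [ 0.332 -0.19 ]
top 0.2 152 max-y pt [ 0.388 -0.197] min angle -26.8 mean [ 0.362 -0.211]
top 0.25 173 max-y pt [ 0.423 -0.219] min angle -27.4 mean [ 0.391 -0.23 ]
top 0.3 215 max-y pt [ 0.454 -0.241] min angle -27.8 mean [ 0.422 -0.25 ]
top 0.35 270 max-y pt [ 0.432 -0.26 ] min angle -28.2 mean [ 0.453 -0.27 ]
top 0.4 346 max-y pt [ 0.46 -0.28] min angle -28.6 mean [ 0.482 -0.289]
top 0.45 469 max-y pt [ 0.515 -0.297] min angle -28.9 mean [ 0.511 -0.309]
top 0.5 602 max-y pt [ 0.516 -0.316] min angle -29.2 mean [ 0.541 -0.329]
box min x [0.71  0.727 0.754] z there 0.3248716398277105
side 0.15 222 max-y pt [ 0.353 -0.175] min angle -26.1 mean [ 0.332 -0.191]
side 0.2 233 max-y pt [ 0.387 -0.198] min angle -26.7 mean [ 0.363 -0.211]
side 0.25 222 max-y pt [ 0.421 -0.22 ] min angle -27.3 mean [ 0.393 -0.23 ]
side 0.3 227 max-y pt [ 0.454 -0.24 ] min angle -27.8 mean [ 0.423 -0.25 ]
side 0.35 236 max-y pt [ 0.427 -0.261] min angle -28.3 mean [ 0.453 -0.27 ]
side 0.4 236 max-y pt [ 0.461 -0.281] min angle -28.6 mean [ 0.483 -0.289]
side 0.45 265 max-y pt [ 0.514 -0.298] min angle -28.9 mean [ 0.512 -0.309]
box min x [0.71  0.74  0.761] z there 0.32251738887692716
```

```bash
python3 -m inch '3 2.4 0 3;7 5.5 0 7;11 8.7 0 11;15 11.9 0 15;19 15 0 19;23 18.2 0 23;27 21.4 0 27;31 24.6 0 31;35 27.8 0 35;39 31 0 39;43 34.1 0.5 43;47 37.3 1 47;51 40.5 2 51;54 42.9 3 53.5;56 44.4 4 53.5;56.8 45.1 5 53.5;56.8 45.1 6 53.5;56.8 45.1 6 53.5;56.8 45.1 6 53.5' 0.7 | tail -8
python3 - <<'E'
from h import *
o=observe();print(o["qpos"].round(1) if hasattr(o["qpos"],"round") else o["qpos"],o["width"])
s=snapshot("wrist");np.savez("w1.npz",**s);cv2.imwrite("pics/w1.png",s["img"])
p=pts(s);x,y,z=p[...,0],p[...,1],p[...,2]
v=s["img"].max(-1)
m=(z>.108)&(z<.125)&(v<70);q=p[m]
print(m.sum());r=cv2.minAreaRect((q[:,:2]*1000).astype(np.float32));print("bar",r,np.median(q[:,2]))
print("above key",go(*LOCK,.088,-79,o))
E
```

```text
clock: 2.0
ee_pos: [0.6088, -0.0418, 0.1714]
ee_rot: [[0.191, -0.982, -0.0], [-0.982, -0.191, -0.0], [0.0, 0.0, -1.0]]
wrist_force: [0.2, 0.1, 0.4]
width: 0.0597
grip_force: 0.0
[ 14.4  17.  -12.6   0.  -60.4  -3.4] 0.05968167388654038
3457
bar ((670.8802490234375, -25.067962646484375), (151.76815795898438, 291.02874755859375), 18.23269271850586) 0.1173192676031285
above key [0.19 0.01 8.34 0.04]
```

View pics/w1.png

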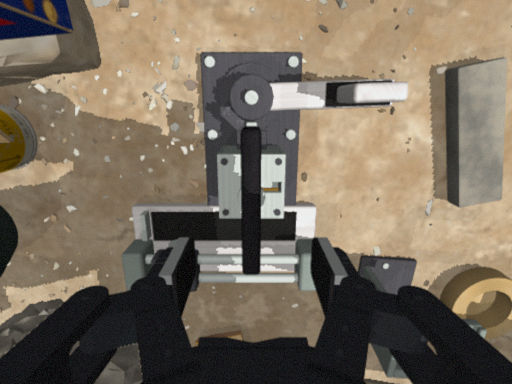

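The wrist view shows the bar from (250,128) to (250,272), vertical and between the fingers. I'll refine its centre and descend.

```bash
python3 - <<'E'
from h import *
s=dict(np.load("w1.npz"));p=pts(s);z=p[...,2];v=s["img"].max(-1)
m=(z>.108)&(z<.125)&(v<70);m[:,:225]=0;m[:,275:]=0;m[285:]=0
q=p[m];r=cv2.minAreaRect((q[:,:2]*1000).astype(np.float32));print("bar",np.round(r[0],1),np.round(r[1],1),r[2],np.median(q[:,2]))
E
python3 -m inch '0.1 0 2 0;0.2 0 4 0;0.2 0 6 0;0.2 0 8 0;0.2 0 8.3 0;0.2 0 8.3 0' 0.7
```

```text
bar [611.4 -46.1] [ 14.1 107.8] 10.999226570129395 0.11739364555836725
clock: 2.65
ee_pos: [0.6096, -0.0441, 0.0888]
ee_rot: [[0.191, -0.982, 0.0], [-0.982, -0.191, -0.0], [0.0, 0.0, -1.0]]
wrist_force: [0.1, -0.7, 0.2]
width: 0.0598
grip_force: 0.0
```

```bash
python3 -m inch '0 0 0 0;0 0 0 0;0 0 0 0;0 0 0 0;0 0 0 0;0 0 0 0' 0; python3 -c "
from h import *;o=observe();print(o['wrist_force'],o['ft_torque'])"
```

```text
clock: 3.25
ee_pos: [0.6103, -0.0447, 0.0893]
ee_rot: [[0.19, -0.982, 0.002], [-0.982, -0.19, 0.0], [0.0, -0.002, -1.0]]
wrist_force: [0.1, 0.3, 6.2]
width: 0.013
grip_force: 58.9
[0.05654777 0.30334114 6.20534633] [0.44315533 0.05726504 0.01734245]
```

```bash
python3 -m inch '0 0 0 -4;0 0 0 -8;0 0 0 -14;0 0 0 -20;0 0 0 -25;0 0 0 -30;0 0 0 -30'; python3 -c "
from h import *;o=observe();print(o['wrist_force'],o['ft_torque'])"
```

```text
clock: 3.95
ee_pos: [0.6104, -0.0448, 0.0893]
ee_rot: [[0.658, -0.753, 0.002], [-0.753, -0.658, 0.0], [0.001, -0.002, -1.0]]
wrist_force: [-0.1, -0.3, 5.2]
width: 0.013
grip_force: 59.0
[-0.09035487 -0.28366907  5.17967543] [ 0.13580226 -0.12638387 -0.04665407]
```

```bash
python3 -m inch '0 0 0 -7;0 0 0 -15;0 0 0 -23;0 0 0 -31;0 0 0 -39;0 0 0 -47;0 0 0 -54;0 0 0 -58;0 0 0 -60;0 0 0 -62;0 0 0 -62'; python3 -c "
from h import *;o=observe();print(o['wrist_force'],o['ft_torque'])"
```

```text
clock: 5.05
ee_pos: [0.6105, -0.0449, 0.0894]
ee_rot: [[0.974, 0.226, 0.002], [0.226, -0.974, -0.0], [0.002, 0.001, -1.0]]
wrist_force: [0.6, -0.2, 4.8]
width: 0.0128
grip_force: 59.0
[ 0.58114162 -0.24620298  4.83074643] [-0.07500772 -0.34383188 -0.02830734]
```

```bash
python3 -m inch '0 0 0 -2;0 0 0 -4;0 0 0 -4'; python3 -c "
from h import *;o=observe();print(o['wrist_force'],o['ft_torque'])"
```

```text
clock: 5.35
ee_pos: [0.6099, -0.0451, 0.0894]
ee_rot: [[0.956, 0.292, 0.001], [0.292, -0.956, -0.0], [0.001, 0.001, -1.0]]
wrist_force: [-0.9, -1.2, 5.6]
width: 0.0133
grip_force: 59.3
[-0.92993553 -1.21284129  5.57002502] [-0.26808924  0.32486715 -0.28103104]
```

```bash
sed -i 's/LOCK=np.array(\[.609,-.0437\])/LOCK=np.array([.610,-.0448])/' h.py
python3 -m inch '0 0 0 3;0 0 0 3;0 0 0 3;0 0 0 3' 0.4; python3 -m inch '0 0 -1.5 0;0 0 -4 0;0 0 -7 0;0 0 -8 0;0 0 -8 0'; python3 - <<'E'
from h import *
s=PIV-.088*cx+.036*cy;print(PIV,s,"push start above",go(*s,.15,-79))
s=snapshot("wrist");p=pts(s);z=p[...,2]
m=(z>.079)&(z<.09)&(p[...,1]<-.1)&(p[...,0]<.6);q=p[m];print(m.sum(),cv2.minAreaRect((q[:,:2]*1000).astype(np.float32)))
cv2.imwrite("pics/w2.png",s["img"])
E
```

```text
clock: 5.75
ee_pos: [0.6093, -0.0448, 0.0882]
ee_rot: [[0.97, 0.242, -0.0], [0.242, -0.97, -0.0], [-0.0, -0.0, -1.0]]
wrist_force: [0.1, 0.4, -0.5]
width: 0.0341
grip_force: 0.0
clock: 6.25
ee_pos: [0.6104, -0.0446, 0.1701]
ee_rot: [[0.97, 0.242, 0.003], [0.242, -0.97, 0.001], [0.003, 0.0, -1.0]]
wrist_force: [0.3, -0.4, 0.3]
width: 0.0342
grip_force: 0.0
[ 0.62431067 -0.11842204] [ 0.53105836 -0.09987465] push start above [-9.04  3.44  1.98 92.99]
18 ((552.943603515625, -139.63037109375), (1.5381187200546265, 4.106178283691406), 2.952044725418091)
```

View pics/w2.png

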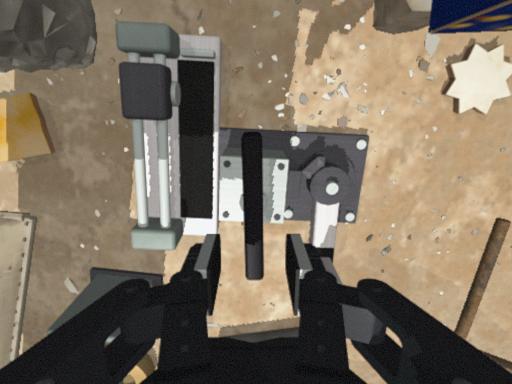

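The bar now lies along the cutter's x, from (252,135) to (255,278). The key is fully turned and stays in the lock. Next I go to the leg.

```bash
python3 -m inch '-1 0.4 0 8;-2 0.8 0 16;-4 1.5 0 24;-6 2.2 0 32;-8 3 0 40;-9 3.4 0 48;-9 3.4 0 56;-9 3.4 0 64;-9 3.4 0 72;-9 3.4 0 80;-9 3.4 0 88;-9 3.4 1 93;-9 3.4 2 93;-9 3.4 5 93;-9 3.4 8 93;-9 3.4 10 93;-9 3.4 10.8 93;-9 3.4 10.8 93' 0
python3 - <<'E'
from h import *
o=observe();print(o["width"],o["wrist_force"])
# arc waypoints: tool heading -79+th ; offset trailing
R=np.array(o["ee_rot"])
for t in range(0,96,8):
    a=np.radians(t);d=-np.cos(a)*cx-np.sin(a)*cy;n=-np.sin(a)*cx+np.cos(a)*cy
    w=PIV+.088*d+.018*n;print(t,np.round((R.T@(np.r_[w,.062]-o["ee_pos"]))*100,2), w.round(3))
E
```

```text
clock: 8.1
ee_pos: [0.5291, -0.0997, 0.0586]
ee_rot: [[0.192, -0.981, -0.004], [-0.981, -0.192, -0.001], [-0.0, 0.004, -1.0]]
wrist_force: [-0.7, -0.5, 0.6]
width: -0.0
grip_force: 0.0
-4.361006376429124e-05 [-0.72330352 -0.53338578  0.55380096]
0 [ 1.86 -0.19 -0.34] [ 0.534 -0.118]
8 [ 3.1  -0.02 -0.34] [ 0.535 -0.13 ]
16 [ 4.35 -0.03 -0.34] [ 0.538 -0.142]
24 [ 5.59 -0.21 -0.34] [ 0.542 -0.154]
32 [ 6.79 -0.57 -0.35] [ 0.548 -0.165]
40 [ 7.93 -1.08 -0.35] [ 0.555 -0.175]
48 [ 8.99 -1.76 -0.35] [ 0.564 -0.185]
56 [ 9.95 -2.57 -0.35] [ 0.573 -0.192]
64 [10.78 -3.5  -0.36] [ 0.584 -0.199]
72 [11.47 -4.55 -0.36] [ 0.596 -0.204]
80 [12.01 -5.68 -0.37] [ 0.608 -0.207]
88 [12.39 -6.87 -0.37] [ 0.62  -0.208]
```

```bash
python3 -m inch '0.6 -0.1 -0.3 0;1.2 -0.1 -0.3 0;1.9 -0.1 -0.3 0;2.5 0 -0.3 -4;3.1 0 -0.3 -8;3.7 0 -0.3 -12;4.3 0 -0.3 -16;5 -0.1 -0.3 -20;5.6 -0.2 -0.3 -24'
```

```text
clock: 9.0
ee_pos: [0.5435, -0.1545, 0.0642]
ee_rot: [[0.575, -0.818, 0.002], [-0.818, -0.575, 0.001], [0.001, -0.002, -1.0]]
wrist_force: [-0.2, 3.5, 1.0]
width: 0.0005
grip_force: 1.6
```

```bash
python3 - <<'E'
from h import *
o=observe();print(o["ft_torque"],o["joint_torque"])
R=np.array(o["ee_rot"])
for t in range(24,100,8):
    a=np.radians(t);d=-np.cos(a)*cx-np.sin(a)*cy;n=-np.sin(a)*cx+np.cos(a)*cy
    w=PIV+.088*d+.018*n;print(t,np.round((R.T@(np.r_[w,.062]-o["ee_pos"]))*100,2))
E
```

```text
[1.32787634 0.04390509 0.02862539] [-1.43661551e+00 -4.94193327e+01  2.12478197e+01  5.94391733e+00
  4.11967703e-03 -1.35138161e+00]
24 [-0.12  0.11  0.22]
32 [1.12 0.28 0.22]
40 [2.37 0.27 0.22]
48 [3.61 0.09 0.22]
56 [ 4.81 -0.26  0.22]
64 [ 5.96 -0.78  0.23]
72 [ 7.01 -1.45  0.23]
80 [ 7.97 -2.26  0.23]
88 [ 8.8  -3.19  0.23]
96 [ 9.5  -4.24  0.23]
```

```bash
python3 -m inch '0.6 0.2 0 -4;1.2 0.3 0 -8;1.8 0.3 0 -12;2.4 0.3 0 -16;3 0.2 0 -20;3.6 0.1 0 -24;4.2 -0.1 0 -28;4.8 -0.2 0 -32;5.4 -0.5 0 -36;6 -0.8 0 -40;6.5 -1.1 0 -44;7 -1.4 0 -48;7.5 -1.8 0 -52;8 -2.2 0 -56;8.4 -2.7 0 -60;8.8 -3.2 0 -64;8.8 -3.2 0 -64'
python3 - <<'E'
from h import *
o=observe();print(o["ft_torque"])
s=snapshot("top");t=snapshot("side");np.savez("top1.npz",**s)
for s in(s,t):
  p=pts(s);z=p[...,2];m=(z>.080)&(z<.092)&(p[...,0]>.6)&(p[...,0]<.69)&(p[...,1]<-.15)&(p[...,1]>-.26);q=p[m]
  print(m.sum(),cv2.minAreaRect((q[:,:2]*1000).astype(np.float32)) if m.sum()>5 else 0)
print("expected plate",PIV-.095*cy)
cv2.imwrite("pics/side1.png",t["img"])
E
```

```text
clock: 10.7
ee_pos: [0.6199, -0.2088, 0.0637]
ee_rot: [[0.988, 0.156, 0.001], [0.156, -0.988, -0.0], [0.001, 0.0, -1.0]]
wrist_force: [-0.1, -0.1, -0.1]
width: -0.0
grip_force: 0.0
[-0.02581174  0.00249922 -0.02789019]
4 0
74 ((623.6820068359375, -201.2048797607422), (37.48944854736328, 21.168359756469727), 14.229962348937988)
expected plate [ 0.64243753 -0.21167662]
```

View pics/side1.png

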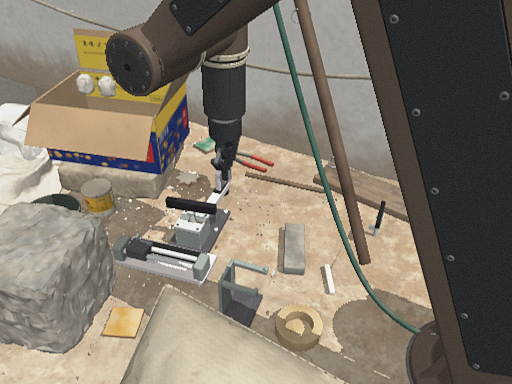

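The side view shows the leg nearly out at (222,185), with the fingers behind its plate. I'll push on to the stop.

```bash
python3 -m inch '0.2 0 0 -1;0.4 0 0 -2;0.5 0 0 -2;0.5 0 0 -2'; python3 -m inch '0.2 0 0 0;0.3 0 0 0;0.4 0 0 0;0.4 0 0 0'
```

```text
clock: 11.2
ee_pos: [0.6244, -0.2071, 0.0633]
ee_rot: [[0.982, 0.19, -0.0], [0.19, -0.982, -0.0], [-0.0, 0.0, -1.0]]
wrist_force: [-2.3, -1.9, 1.5]
width: -0.0001
grip_force: 1.4
clock: 11.6
ee_pos: [0.6244, -0.2071, 0.0633]
ee_rot: [[0.982, 0.189, -0.007], [0.189, -0.982, -0.0], [-0.007, -0.001, -1.0]]
wrist_force: [-14.1, -4.1, 10.7]
width: -0.0001
grip_force: 7.4
```

```bash
python3 -m inch '-1 0 0 0;-3 0 0 0;-3 0 -3 0;-3 0 -7 0;-3 0 -10 0;-3 0 -10 0' 0.5; python3 - <<'E'
from h import *
o=observe();print("key",go(*LOCK,.17,12,o),o["qpos"])
s=snapshot("top");t=snapshot("side")
for s in(s,t):
  p=pts(s);z=p[...,2];m=(z>.080)&(z<.09)&(p[...,0]>.6)&(p[...,0]<.69)&(p[...,1]<-.15)&(p[...,1]>-.26);q=p[m]
  print(m.sum(),cv2.minAreaRect((q[:,:2]*1000).astype(np.float32)) if m.sum()>5 else 0)
E
```

```text
clock: 12.2
ee_pos: [0.6024, -0.2123, 0.1688]
ee_rot: [[0.982, 0.191, 0.01], [0.191, -0.982, -0.001], [0.01, 0.003, -1.0]]
wrist_force: [-0.5, 0.4, 0.5]
width: 0.0428
grip_force: 0.0
key [  3.95 -16.29  -0.13  -0.99] [-1.89989098e+00  1.93711305e+01 -9.58435620e+00  6.46350933e-02
 -6.04641426e+01  1.02877467e+02]
0 0
59 ((640.7105102539062, -210.1367950439453), (13.322494506835938, 41.379703521728516), 12.523543357849121)
```

```bash
python3 -m inch '0.5 -2 0 0;1.5 -6 0 0;2.5 -10 0 -1;3.5 -14 0 -1;3.9 -16.3 0 -1;3.9 -16.3 0 -1;3.9 -16.3 0 -1'; python3 - <<'E'
from h import *
o=observe();print("key",go(*LOCK,.088,12,o))
s=snapshot("wrist");p=pts(s);z=p[...,2];v=s["img"].max(-1)
m=(z>.108)&(z<.125)&(v<70);m[:,:225]=0;m[:,275:]=0;m[285:]=0
q=p[m];r=cv2.minAreaRect((q[:,:2]*1000).astype(np.float32));print("bar",np.round(r[0],1),np.round(r[1],1),r[2],np.median(q[:,2]))
E
```

```text
clock: 13.0
ee_pos: [0.6058, -0.0439, 0.162]
ee_rot: [[0.978, 0.209, -0.002], [0.209, -0.978, -0.0], [-0.002, -0.0, -1.0]]
wrist_force: [0.5, -0.6, -0.9]
width: 0.0428
grip_force: 0.0
key [0.4  0.18 7.4  0.04]
bar [611.1 -45.4] [108.  14.] 15.210836410522461 0.11733783774781958
```

```bash
python3 -m inch '0.4 0.2 2 -3;0.4 0.2 5 -3;0.4 0.2 7 -3;0.4 0.2 7.4 -3;0.4 0.2 7.4 -3'; python3 -m inch '0 0 0 0;0 0 0 0;0 0 0 0;0 0 0 0;0 0 0 0' 0;  python3 -c "
from h import *;o=observe();print(o['wrist_force'],o['ft_torque'])"
```

```text
clock: 13.55
ee_pos: [0.6102, -0.0467, 0.0886]
ee_rot: [[0.966, 0.257, -0.002], [0.257, -0.966, -0.001], [-0.002, 0.0, -1.0]]
wrist_force: [0.1, 0.5, 0.6]
width: 0.0425
grip_force: 0.0
clock: 14.05
ee_pos: [0.6115, -0.0455, 0.0907]
ee_rot: [[0.966, 0.259, 0.002], [0.259, -0.966, 0.0], [0.002, 0.0, -1.0]]
wrist_force: [-1.4, 2.1, 6.7]
width: 0.013
grip_force: 60.0
[-1.41795241  2.06165776  6.72868536] [ 0.66352062  0.51051273 -0.02454973]
```

```bash
python3 -m inch '0 0 0 6;0 0 0 14;0 0 0 22;0 0 0 30;0 0 0 38;0 0 0 46;0 0 0 54;0 0 0 62;0 0 0 70;0 0 0 78;0 0 0 85;0 0 0 90;0 0 0 94;0 0 0 96;0 0 0 96';  python3 -c "
from h import *;o=observe();print(o['wrist_force'],o['ft_torque'])"
```

```text
clock: 15.55
ee_pos: [0.6102, -0.046, 0.0906]
ee_rot: [[0.155, -0.988, -0.0], [-0.988, -0.155, -0.001], [0.001, 0.0, -1.0]]
wrist_force: [-4.3, 0.3, 9.8]
width: 0.0132
grip_force: 60.4
[-4.28874167  0.301592    9.78900619] [0.10705452 1.9214712  0.03935926]
```

```bash
python3 -m inch '0 0 0 1.5;0 0 0 3;0 0 0 3';  python3 -c "
from h import *;o=observe();print(o['ee_rot'][0],o['wrist_force'],o['ft_torque'])"
```

```text
clock: 15.85
ee_pos: [0.6104, -0.0466, 0.0906]
ee_rot: [[0.104, -0.995, 0.0], [-0.995, -0.104, -0.001], [0.001, 0.0, -1.0]]
wrist_force: [-3.3, -2.8, 9.0]
width: 0.0129
grip_force: 60.3
[ 1.03746757e-01 -9.94603745e-01  2.17753190e-05] [-3.33197154 -2.81005526  9.03220624] [-1.03536823  1.45184717  0.16179444]
```

```bash
python3 -m inch '-0.1 0 0 -2;-0.1 0 0 -4;-0.1 0 0 -4;-0.1 0 -0.3 -4;-0.1 0 -0.6 -4;-0.1 0 -1 -4;-0.1 0 -1 -4';  python3 -c "
from h import *;o=observe();print(o['ee_rot'][0],o['wrist_force'],o['ft_torque'])"
```

```text
clock: 16.55
ee_pos: [0.6105, -0.0449, 0.0998]
ee_rot: [[0.173, -0.985, 0.0], [-0.985, -0.173, -0.0], [0.0, 0.0, -1.0]]
wrist_force: [-0.0, -2.6, -0.8]
width: 0.0126
grip_force: 59.0
[ 1.72924201e-01 -9.84935135e-01  2.51236836e-05] [-0.03104686 -2.55922771 -0.75637667] [-1.12293002  0.04290854  0.08241229]
```

```bash
python3 -m inch '0 0 -0.7 0;0 0 -1.5 0;0 0 -2.5 0;0 0 -3.5 0;0 0 -4.5 0;0 0 -6 0;0 0 -8 0;0 0 -10 0;0 0 -11 0;0 0 -11 0';  python3 - <<'E'
from h import *
o=observe();print(o['wrist_force'],o['width'],go(*HANG,.215,-83,o))
t=snapshot("side");cv2.imwrite("pics/side2.png",t["img"])
p=pts(t);z=p[...,2];v=t["img"].max(-1)
m=(z>.21)&(z<.26)&(v<70)&(abs(p[...,0]-.61)<.05)&(abs(p[...,1]+.045)<.08);q=p[m];print(m.sum(),q.min(0),q.max(0),z[m].max())
for n in("top","side"):
  s=dict(np.load(f"{n}0.npz"));p=pts(s);l=(p[...,:2]-HANG)@np.c_[hd(HY),hd(HY+90)];z=p[...,2]
  m=(abs(l[...,1])<40e-3)&(l[...,0]>.027)&(l[...,0]<.042)&(z>.03);print("backplate top",np.percentile(z[m],[50,90,99]))
  for y0 in(-1,1):
    for name,a in(("prong",(-.025,.025)),("nub",(-.04,-.03))):
      m=(l[...,0]>a[0])&(l[...,0]<a[1])&(l[...,1]*y0>.015)&(l[...,1]*y0<.04)&(z>.09);q=l[m];print(n,name,y0,m.sum(),q.min(0).round(4),q.max(0).round(4),np.percentile(z[m],[50,95]).round(4))
E
```

```text
clock: 17.55
ee_pos: [0.6114, -0.0446, 0.2113]
ee_rot: [[0.173, -0.985, 0.003], [-0.985, -0.173, 0.001], [-0.0, -0.003, -1.0]]
wrist_force: [0.0, -0.2, -2.4]
width: 0.0131
grip_force: 58.8
[ 0.04020137 -0.21232169 -2.37196581] 0.013102145871296223 [-14.29  16.85  -0.43   2.97]
498 [ 0.57203573 -0.09827288  0.21497773] [0.64064412 0.01220955 0.25998655] 0.25998655320435204
backplate top [0.09816358 0.10038336 0.10177656]
top prong -1 121 [-0.0248 -0.0326] [ 0.0246 -0.0223] [0.0992 0.1021]
top nub -1 14 [-0.0354 -0.0326] [-0.0303 -0.0228] [0.1043 0.1063]
top prong 1 128 [-0.0244  0.0202] [0.0247 0.0318] [0.099  0.1017]
top nub 1 16 [-0.0351  0.0213] [-0.0302  0.031 ] [0.1042 0.106 ]
backplate top [0.07700213 0.09864686 0.09990383]
side prong -1 173 [-0.0246 -0.0328] [ 0.0249 -0.0208] [0.0975 0.0998]
side nub -1 33 [-0.0366 -0.0323] [-0.0301 -0.0205] [0.1013 0.1039]
side prong 1 196 [-0.0249  0.0212] [0.025  0.0333] [0.0979 0.0997]
side nub 1 37 [-0.0371  0.0215] [-0.0303  0.032 ] [0.0992 0.1045]
```

View pics/side2.png

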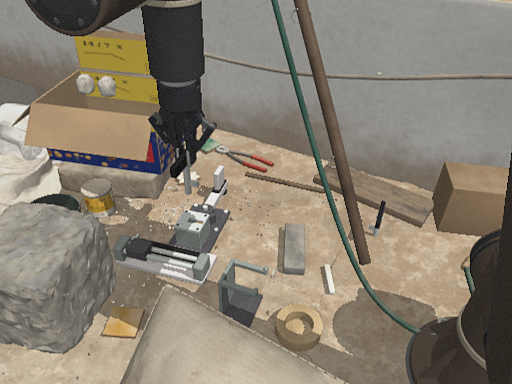

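The key is drawn out, with its shank visible at (187,180), and the leg is out at (215,185). I'll carry the key over the hanger.

```bash
python3 -m inch '-0.7 0.8 0 0;-2 2.4 0 0;-4 4.7 0 1;-6 7 0 2;-8 9.4 0 3;-10 11.8 0 3;-12 14 0 3;-13.5 16 0 3;-14.3 16.8 0 3;-14.3 16.8 0 3;-14.3 16.8 0 3';  python3 - <<'E'
from h import *
o=observe();print(o['wrist_force'],o['width'],go(*HANG,.12,-83,o))
for n in("top","side"):
  s=snapshot(n);p=pts(s);z=p[...,2];v=s["img"].max(-1);l=(p[...,:2]-HANG)@np.c_[hd(HY),hd(HY+90)]
  m=(z>.125)&(z<.19)&(abs(l[...,0])<.05)&(abs(l[...,1])<.04);q=l[m];print(n,"shank",m.sum(),np.median(q,0) if len(q) else 0,q.min(0) if len(q) else 0,q.max(0) if len(q) else 0,z[m].min() if len(q) else 0)
  m=(z>.2)&(z<.26)&(abs(l[...,0])<.012)&(abs(l[...,1])<.075)&(v<70);q=l[m];print("bar y",m.sum(),q.min(0) if len(q) else 0,q.max(0) if len(q) else 0)
E
```

```text
clock: 18.7
ee_pos: [0.4205, 0.0672, 0.2092]
ee_rot: [[0.122, -0.993, 0.0], [-0.993, -0.122, -0.0], [0.0, -0.0, -1.0]]
wrist_force: [0.2, -0.6, -1.5]
width: 0.0128
grip_force: 58.9
[ 0.18029294 -0.58843111 -1.45782466] 0.012775790685854042 [ 0.02 -0.02  8.92  0.01]
top shank 45 [-0.01540191 -0.00099249] [-0.02353869 -0.00200757] [-0.00549348  0.00462801] 0.1443174622063188
bar y 247 [-0.01133429 -0.05382579] [ 0.01185668 -0.00376406]
side shank 258 [-0.00585487  0.00488989] [-0.02527465 -0.00251056] [0.00395545 0.01016217] 0.13424942053216493
bar y 494 [-0.01193348 -0.02205373] [0.01182648 0.05705953]
```

```bash
python3 -m inch '0 0 1 0;0 0 3 0;0 0 5 0;0 0 7 0;0 0 9 0;0 0 10 0;0 0 10.6 0;0 0 10.6 0'; python3 -m inch '0 0 0.2 0;0 0 0.4 0;0 0 0.5 0;0 0 0.5 0'
```

```text
clock: 19.6
ee_pos: [0.4202, 0.0667, 0.1027]
ee_rot: [[0.121, -0.993, -0.001], [-0.993, -0.121, -0.001], [0.001, 0.001, -1.0]]
wrist_force: [0.4, 0.3, -1.1]
width: 0.013
grip_force: 58.9
clock: 20.0
ee_pos: [0.4204, 0.0672, 0.0985]
ee_rot: [[0.121, -0.993, 0.0], [-0.993, -0.121, 0.0], [-0.0, -0.0, -1.0]]
wrist_force: [-0.5, 0.3, -2.0]
width: 0.0129
grip_force: 58.9
```

```bash
python3 -m inch '0 0 0.1 0;0 0 0.2 0;0 0 0.2 0'; python3 -m inch '0 0 0.1 0;0 0 0.1 0'
```

```text
clock: 20.3
ee_pos: [0.4206, 0.0672, 0.0976]
ee_rot: [[0.122, -0.993, 0.001], [-0.993, -0.122, 0.0], [0.0, -0.001, -1.0]]
wrist_force: [-7.6, 1.5, 16.1]
width: 0.0129
grip_force: 61.6
clock: 20.5
ee_pos: [0.4206, 0.0672, 0.0976]
ee_rot: [[0.122, -0.993, 0.001], [-0.993, -0.122, 0.0], [0.0, -0.001, -1.0]]
wrist_force: [-12.7, 1.3, 30.9]
width: 0.013
grip_force: 63.7
```

Seated: 31 N of contact at the expected height. I'll relax the pressure, let go and lift.

```bash
python3 -m inch '0 0 -0.2 0;0 0 -0.2 0'; python3 -m inch '0 0 0 0;0 0 0 0;0 0 0 0;0 0 0 0' 0.28; python3 -m inch '0 0 -0.5 0;0 0 -1.5 0;0 0 -3 0;0 0 -5 0;0 0 -8 0;0 0 -12 0;0 0 -14 0;0 0 -14 0'; python3 -m inch '-3 0 0 0;-7 0 0 0;-12 0 0 0;-16 0 0 0;-20 0 0 0;-20 0 0 0'
python3 - <<'E'
from h import *
for n in("top","side"):
  s=snapshot(n);p=pts(s);z=p[...,2];v=s["img"].max(-1)
  cv2.imwrite(f"pics/{n}3.png",s["img"])
  l=(p[...,:2]-HANG)@np.c_[hd(HY),hd(HY+90)]
  m=(z>.11)&(z<.14)&(abs(l[...,0])<.05)&(abs(l[...,1])<.07)&(v<70);q=l[m]
  print(n,m.sum(),cv2.minAreaRect((q*1000).astype(np.float32)) if len(q)>5 else 0,np.median(z[m]) if len(q) else 0)
E
```

```text
clock: 20.7
ee_pos: [0.4206, 0.0673, 0.0977]
ee_rot: [[0.121, -0.993, 0.001], [-0.993, -0.121, 0.001], [-0.001, -0.001, -1.0]]
wrist_force: [-0.6, 0.6, -1.3]
width: 0.0134
grip_force: 59.1
clock: 21.1
ee_pos: [0.4203, 0.067, 0.0972]
ee_rot: [[0.121, -0.993, -0.0], [-0.993, -0.121, -0.0], [0.0, 0.0, -1.0]]
wrist_force: [0.6, -0.4, -0.0]
width: 0.0238
grip_force: 0.0
clock: 21.9
ee_pos: [0.422, 0.0678, 0.2414]
ee_rot: [[0.122, -0.993, 0.006], [-0.993, -0.122, 0.003], [-0.002, -0.007, -1.0]]
wrist_force: [-0.3, 1.0, -0.7]
width: 0.0239
grip_force: 0.0
clock: 22.5
ee_pos: [0.3956, 0.2691, 0.237]
ee_rot: [[0.124, -0.992, -0.0], [-0.992, -0.124, -0.0], [0.0, 0.0, -1.0]]
wrist_force: [-0.3, -0.3, -0.5]
width: 0.0239
grip_force: 0.0
top 304 ((-0.3193650245666504, -0.26825714111328125), (106.91303253173828, 13.907232284545898), 89.9994888305664) 0.12332513470439188
side 453 ((-1.96415376663208, 1.7649040222167969), (14.389213562011719, 110.05122375488281), 0.0623280368745327) 0.12183174381092654
```

View pics/side3.png

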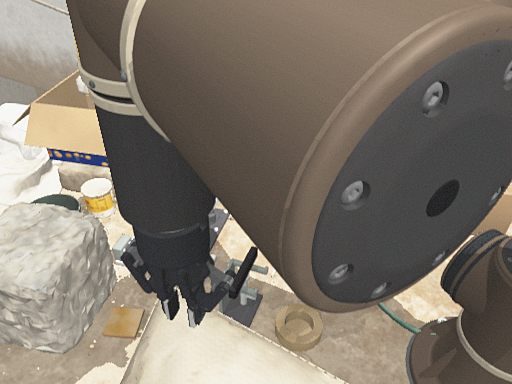

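The crossbar lies across both prongs at (245,270), centred on the seat, with its top at 123 mm as it should be. I'll do a last check of the leg, then hand in.

```bash
python3 - <<'E'
from h import *
s=snapshot("top");p=pts(s);z=p[...,2];m=(z>.080)&(z<.09)&(p[...,0]>.6)&(p[...,0]<.69)&(p[...,1]<-.15)&(p[...,1]>-.26);q=p[m]
r=cv2.minAreaRect((q[:,:2]*1000).astype(np.float32)) if m.sum()>5 else None
print(m.sum(),r,PIV-.095*cy)
if r and abs(r[0][0]-642)<5 and abs(r[0][1]+211)<5: print(job_done())
E
```

```text
104 ((643.118896484375, -211.08677673339844), (14.43962287902832, 39.58546829223633), 9.904780387878418) [ 0.64243753 -0.21167662]
the job is handed in; nothing more can be done
None
```

The job is handed in at about 22.6 s: the leg is out at its stop, the lock is turned back to locked, and the key is hung across both prongs and released; no verdict came back at hand-in.

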